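# Hook and latch the tube block into the heating shaker

### The job

Fit the aluminium tube block into the well of the heating shaker's dark carriage, which has been left parked anywhere in its side-to-side stroke: tilt the block so that its tongue slips in under the steel lip at the back of the well, bring it down level, then press its front edge down until the sprung blue catch snaps over its front flange. Do it without shoving the shaker along the bench, let go of the block, and leave the tube rack, the green-lidded jar, the brown dropper bottle and the beaker standing where they are.

Things in the scene. Friction and masses are not known exactly. Their poses are not given: they have to be found in the camera images.
- handle (a point): Middle of the black handle bar on the aluminium tube block, 60 mm above the middle of the block's underside (z up, x towards its tongue). Bar 14 mm thick (x), 58 mm long (y), 16 mm high, 36 mm of it free between its end posts, gap below it 16 mm. Block body 90 (x) x 72 (y) x 36 mm high, eight tube holes, about 0.45 kg. Starts level on the bench, tongue roughly away from the robot
- tongue_tip (a point): Middle of the end face of the block's tongue, 60 mm in front (+x) of the block's middle and 3.5 mm above its underside; axes as the block's. The tongue is 44 mm wide, 7 mm thick, flush with the underside, and stands 15 mm out from the body's +x end. At the other end a flange 44 mm wide, 8 mm thick, flush with the underside, stands 7 mm out (52 mm from the middle)
- front_edge (a point): Where to press: on the block's flat top, 39 mm from its middle towards the -x end, 36 mm above its underside; axes as the block's
- shaker: White heating shaker, 245 mm front to back, 160 mm wide, 2 kg, loose on rubber feet (slides if pushed sideways with over 10 N); origin on the bench at mid-stroke, x to its back, y to its left, z up. On it a dark carriage 100 mm wide, top 62 mm high, stands anywhere within 12 mm to the left or right of mid-stroke: this is not measured, look or feel for it. About 4 N sideways moves it
- well (a point): Point on the shaker: where the middle of the well's flat floor is when the carriage stands at mid-stroke (it does not move with the carriage), 50 mm above the bench. Well 75 mm wide, 115 mm long: front wall 53.5 mm in front of this point, back wall 61.5 mm behind it; side and front walls 12 mm high. The seated block lies on this floor, its middle over the well's, 1.5 mm to spare all round
- lip_edge (a point): Middle of the lower front edge of the steel lip over the back of the well, at mid-stroke (does not move with the carriage): 51 mm behind the well's middle, 10 mm above its floor. The lip, 3.5 mm thick, 74 mm wide, covers the last 10.5 mm of the well; nothing stands above it. Tilted 10 to 14 degrees, tongue end down, the tongue goes in beneath it along the floor till it meets the back wall
- catch (a joint): Blue sprung catch in the middle of the front wall, 30 mm wide: metres pushed to the front, 0 = sprung home, at most 0.0075. Its nose stands 5.5 mm into the well, flat side 9.5 mm above the floor, ramp above it up to 21 mm. The block's flange rides down the ramp when 8 to 15 N press on the block's front edge (its weight alone is not enough); then the nose springs over the flange
- rack: Green tube rack with tubes, 50 x 140 x 77 mm, origin at the middle of its underside; bystander
- jar: Specimen jar with a green lid, 63 mm diameter, 67 mm high, origin at the middle of its underside; bystander
- iodine: Brown dropper bottle with a black teat, 36 mm diameter, 99 mm high, origin at the middle of its underside; bystander
- beaker: Clear plastic beaker, 75 mm diameter, 88 mm high, origin at the middle of its underside; bystander

How it is judged:
On the way:
1. the tongue is under the steel lip (x of tongue_tip in the frame of shaker above 0.055 m and z of tongue_tip in the frame of shaker below 0.06 m and y of tongue_tip in the frame of shaker between -0.035 and 0.035 m), for 0.1 s.
At the end, for the whole second after the job is handed in: The block lies level (within 2 degrees) on the floor of the well (within 2.5 mm), its tongue under the lip, and the catch has sprung back (within 1.5 mm) over its flange; it is let go; the rack, jar, dropper bottle and beaker stand upright (all of step 1 and x of handle in the frame of shaker between -0.004 and 0.004 m and y of handle in the frame of shaker between -0.0155 and 0.0155 m and z of handle in the frame of shaker between 0.107 and 0.1125 m and angle between handle's own z axis and vertical below 0.035 rad and angle between the x axis of handle and the x axis of shaker, either way round below 0.06 rad and value of joint catch below 0.0015 m and angle between each of rack, jar, iodine, beaker's own z axis and vertical below 0.2 rad); the robot touches nothing.
It fails at once if the tube rack is shifted more than 25 mm or tipped over (distance of rack from where it was at the start of the episode above 0.025 m or angle between rack's own z axis and vertical above 0.5 rad).
It fails at once if the jar is shifted more than 25 mm or tipped over (distance of jar from where it was at the start of the episode above 0.025 m or angle between jar's own z axis and vertical above 0.5 rad).
It fails at once if the dropper bottle is shifted more than 25 mm or tipped over (distance of iodine from where it was at the start of the episode above 0.025 m or angle between iodine's own z axis and vertical above 0.5 rad).
It fails at once if the beaker is shifted more than 25 mm or tipped over (distance of beaker from where it was at the start of the episode above 0.025 m or angle between beaker's own z axis and vertical above 0.5 rad).
It fails at once if the shaker is shoved more than 15 mm along the bench (distance of shaker from where it was at the start of the episode above 0.015 m).
It also fails if it takes over 48 s, if anything falls off the work surface, if the arm or the gripper's body presses on something with over 40 N, if the wrist force passes 120 N, or if a joint passes its speed limit or range.

### The arm

A 6-joint arm with a two-finger parallel gripper is mounted at the origin on a cart in front of the work surface, level with it; the furniture and walls round the work are solid. World frame = base frame: x ahead of the robot, y to its left, z up, the work surface at z = 0. Lengths are in m, angles in rad, forces in N, time in s.
With the tool pointing down it reaches from about 0.35 to 0.775 m from the base axis. Payload 5.5 kg.
Tool frame: the origin (TCP) lies at the very end of the fingers, on their centre line; the grasp point (between the pads) lies 19 mm behind it; z points along the fingers, y is the direction in which the jaws open and shut (so a half turn about z gives the same grasp; the last joint's range is limited). The gripper opens to 85 mm and grips with 20 to 120 N. Pads are 22 mm wide; open, the fingers measure 114 mm over their backs; the gripper's body (76 mm by 85 mm) begins 54 mm behind the grasp point. The pads swing forward as they close: fully open they stand 13 mm farther back than shut.
Start: joints at [1.093, 0.313, 0.046, 1.304, 0, 1.431], TCP at [0.191, 0.543, 0.231] pointing down, gripper open.
Joint ranges: [-2.76, 2.76], [-0.86, 1.69], [-1.03, 1.26], [-2.2, 2.34], [-1.47, 1.5], [-3.14, 3.14]. Speed limits (rad/s): [2.57, 2.57, 3.14, 3.14, 3.14, 3.14].

### API

Orientations are given as a unit quaternion [w, x, y, z].
In Python, from workcell import get_state, imaging, env, spotter gives the robot as it stands.
- The arm moves only by the tool play_rows, never from a script. Its argument "moves" is a list of rows, each an object with "claw": the finger opening in cm, from 0 to 8.54; "delta_pos": the shift along the tool's x, y, z in cm, a list of three; "twist": the turn about the tool's z in degrees. A call has 1 to 12 rows; each row is the pose to reach, as a shift and turn from the pose commanded when the call began, along the tool's axes at that moment; what a row does not reach only later rows make up. A row lasts 1/8 s, in which the tool goes at most 62.5 mm and 10.7 degrees, less where a joint would pass 70% of its speed; a pose out of reach is approached as far as the arm can. A call with a gripper value outside its range is refused whole. The fingers move at their own pace and stop on an object; "force" is the grip in N (left out, the last holds). Time passes only in rows, so rows that repeat a pose let the fingers close. It gives the time, the measured TCP pose, the force and the opening at its end, in the units of the state.
- get_state(): the state, without advancing time (a new reading comes with each control period).
- imaging.read_camera(name): name is "side" or "top"; returns the picture (420x560x3 uint8, red, green, blue); there is no depth.
- imaging.camera_info(name): a dict with "fx", "fy", "cx", "cy" (pixels), "world_to_cam" (4x4, takes a point from world to camera coordinates). Camera axes: x right, y down, z forward; pixel columns grow to the right and rows downward; lengths in m; the calibration is good to about 2 mm. A picture is of the moment at which its call begins. camera_info takes no time and is no camera call.
- env.hand_in(): hands the job in, once; it reports no verdict.
Trained networks look in the newest picture that a camera, given by its name, has taken for a name from the list of things; names that differ only in an ending like _2 or _b are one class to them, and where a whole thing is asked for, a point or a joint stands for the part that bears it (a point fixed in the world has none). Each returns a list of dicts, best first, with "conf" (0 to 1); they miss things now and then, are a little off and sometimes report something else, mostly with a low value. They report only what shows in the picture. A call takes as long as a camera call.
- spotter.spot_in(camera, query): "extent" ([left, top, right, bottom] in pixels, round what is visible of it).
The state is a dict: "clock": time; "joint_pos": joint angles; "qvel": joint speeds; "tau": joint torques, N m; "tcp_pos": TCP position; "orientation": TCP orientation; "wrist_force": force on the tool from outside, world axes, zero at the start; "ft_torque": the same for the moment, N m; "finger_gap": finger opening in m.
Only numpy, scipy, OpenCV 4.12 (cv2) and the standard library are available. Lean on these libraries where they do the work, as an engineer would, in place of code of your own. Each camera call takes 0.05 s, during which the arm holds its last target. There are 200 camera calls.

## Working session

There is one attempt and no reset: what is moved stays moved. The work goes in short steps, Python scripts to look and compute and a tool call to move; the robot and the scene stay as the last step left them, time stands still between calls to the robot, and variables do not carry over. Pictures are saved under pics/ and viewed, about 8 in all and at most 12, crops included, and the job is handed in when it is done.

Besides the shell and the picture viewer there is one more tool, called after "Request:" as name(argument=value, ...), one argument or row to a line, values as JSON. play_rows: Moves the arm, as the interface text tells. Its arguments: {"type":"object","properties":{"moves":{"type":"array"},"force":{"type":"number"}},"required":["moves"]}

```bash
mkdir -p pics; cat > h.py <<'E'
import numpy as np, cv2
from workcell import get_state, imaging, env, spotter
from scipy.spatial.transform import Rotation as R
def snap(c,name,crop=None,scale=1):
    im=imaging.read_camera(c)[:,:,::-1].copy()
    cv2.imwrite(f'pics/{name}_raw.png',im)
    return im
def ray(c,u,v):
    i=imaging.camera_info(c);W=np.array(i['world_to_cam']);Rm=W[:3,:3];t=W[:3,3]
    d=Rm.T@np.array([(u-i['cx'])/i['fx'],(v-i['cy'])/i['fy'],1]);return -Rm.T@t,d
def onz(c,u,v,z):
    o,d=ray(c,u,v);return o+d*(z-o[2])/d[2]
def proj(c,p):
    i=imaging.camera_info(c);W=np.array(i['world_to_cam']);q=W[:3,:3]@np.asarray(p)+W[:3,3]
    return np.array([i['fx']*q[0]/q[2]+i['cx'],i['fy']*q[1]/q[2]+i['cy']])
E
python3 - <<'E'
from h import *
a=snap('top','t0');b=snap('side','s0')
for c in('top','side'):
    i=imaging.camera_info(c);W=np.array(i['world_to_cam']);print(c,i['fx'],(-W[:3,:3].T@W[:3,3]).round(3),W[2,:3].round(2))
    for q in('handle','shaker','rack','jar','iodine','beaker'):
        print(q,[(np.round(d['extent']).tolist(),round(d['conf'],2)) for d in spotter.spot_in(c,q)[:2]])
cv2.imwrite('pics/a.png',cv2.resize(a,(800,600),interpolation=cv2.INTER_CUBIC));cv2.imwrite('pics/b.png',cv2.resize(b,(800,600),interpolation=cv2.INTER_CUBIC))
s=get_state();print(s)
E
```

```text
top 410.1051064577672 [ 0.459 -0.018  1.017] [ 0.11  0.01 -0.99]
handle [([331.0, 235.0, 378.0, 279.0], 0.61)]
shaker [([194.0, 186.0, 276.0, 299.0], 0.9)]
rack [([310.0, 137.0, 371.0, 168.0], 0.84)]
jar [([137.0, 253.0, 171.0, 274.0], 0.97), ([230.0, 249.0, 241.0, 267.0], 0.45)]
iodine [([399.0, 185.0, 420.0, 201.0], 0.82)]
beaker [([186.0, 123.0, 221.0, 166.0], 0.65)]
side 423.09350120337734 [ 0.624 -0.967  0.461] [-0.04  0.93 -0.37]
handle []
shaker [([199.0, 192.0, 300.0, 234.0], 0.93)]
rack [([329.0, 228.0, 366.0, 286.0], 0.8)]
jar [([231.0, 170.0, 250.0, 193.0], 0.77), ([328.0, 224.0, 366.0, 286.0], 0.32)]
iodine [([284.0, 267.0, 304.0, 318.0], 0.74)]
beaker [([320.0, 175.0, 349.0, 214.0], 0.81), ([192.0, 241.0, 249.0, 288.0], 0.56)]
{'clock': 0.7, 'joint_pos': array([ 1.09339509e+00,  3.13154835e-01,  4.61051683e-02,  1.30359221e+00,
       -1.96204918e-06,  1.43118962e+00]), 'qvel': array([ 0.00176815, -0.00025403,  0.00109724,  0.00069571, -0.00138455,
        0.00172643]), 'tau': array([-6.05715559e-04, -4.80288184e+01,  2.98749107e+01, -2.71038007e-04,
       -7.78526692e-05, -4.44184892e-06]), 'tcp_pos': array([0.190594  , 0.54254272, 0.23135102]), 'orientation': array([2.43828419e-05, 1.68095408e-01, 9.85770728e-01, 7.32813428e-05]), 'wrist_force': array([-0.06866126,  0.05429268,  0.55546543]), 'ft_torque': array([ 0.02814501, -0.04265556,  0.02767955]), 'finger_gap': 0.08534083697571382}
```

View pics/a.png

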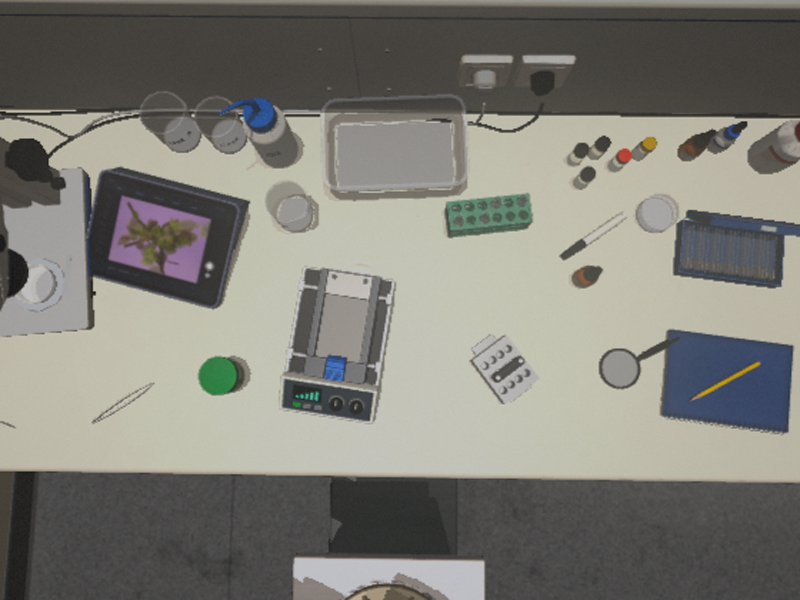

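View pics/b.png

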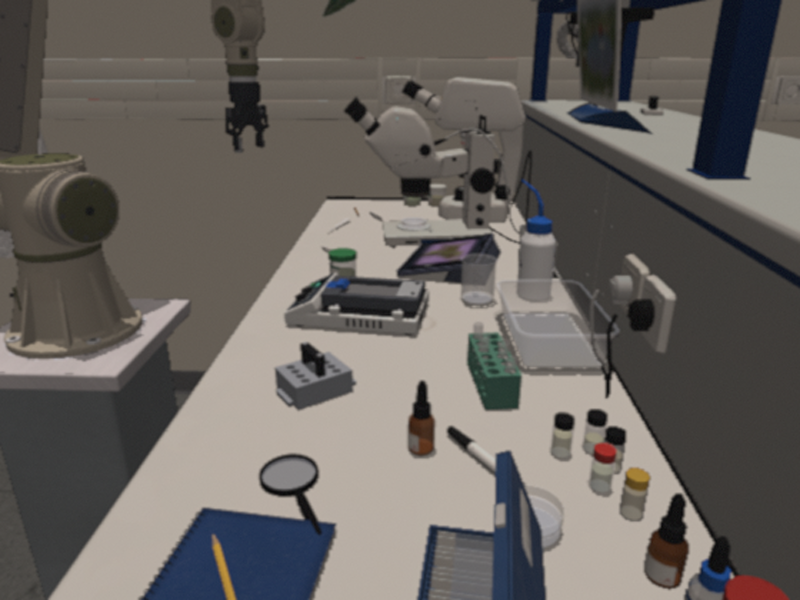

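The top view shows the shaker at about (340,345), in 800-px scale, yawed about -9°. The block is at about (505,370), yawed about +30°. The bystanders are clear of the path. Next I'll zoom in on both to measure their poses.

```bash
python3 - <<'E'
import cv2,numpy as np
a=cv2.imread('pics/t0_raw.png')
s=cv2.resize(a[180:304,190:282],None,fx=4.8,fy=4.8,interpolation=cv2.INTER_CUBIC)
b=cv2.resize(a[226:290,322:386],None,fx=5.5,fy=5.5,interpolation=cv2.INTER_CUBIC)
o=np.zeros((600,800,3),np.uint8);o[:s.shape[0],:s.shape[1]]=s;o[:b.shape[0],445:445+b.shape[1]]=b
cv2.imwrite('pics/c.png',o)
E
```

```text
(no output)
```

View pics/c.png

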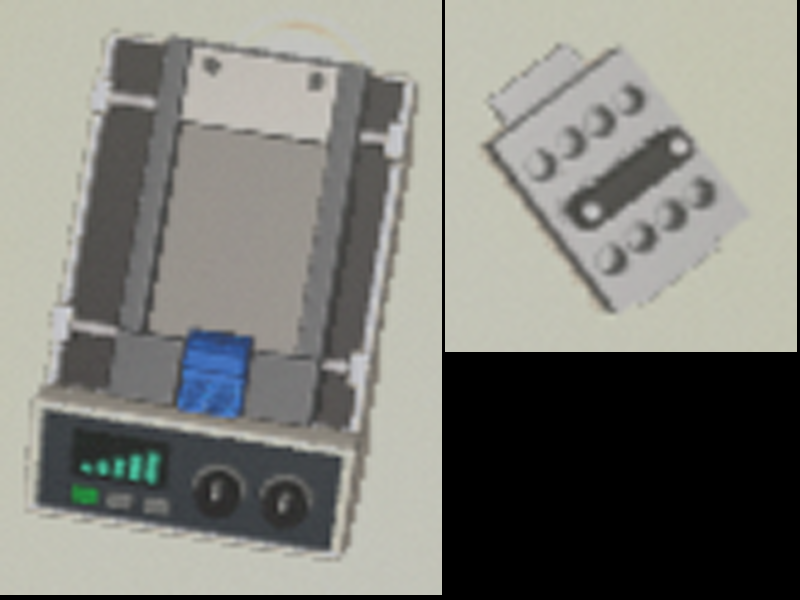

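The zoom gives clear features, in crop pixels:
- **Lip:** front corners at (184,121) and (328,141).
- **Front wall:** corners at (119,334) and (322,361).
- **Catch:** (215,375).
- **Block:** top corners at (489,143), (621,50), (748,213) and (611,312).
- **Handle:** pins at (592,212) and (681,147).

I'll fit both poses from these.

```bash
python3 - <<'E'
from h import *
from scipy.optimize import least_squares
S=lambda p:((p[0]+.5)/4.8+189.5,(p[1]+.5)/4.8+179.5)
B=lambda p:((p[0]-445+.5)/5.5+321.5,(p[1]+.5)/5.5+225.5)
def fit(mod,px,x0):
    mod=np.array(mod)/1000.
    def f(q):
        c,s=np.cos(q[2]),np.sin(q[2])
        return np.concatenate([proj('top',[q[0]+c*m[0]-s*m[1],q[1]+s*m[0]+c*m[1],m[2]])-p for m,p in zip(mod,px)])
    r=least_squares(f,x0);print(r.x[:2].round(4),np.degrees(r.x[2]).round(2),(r.fun*2.4).round(1));return r.x
fit([(51,37,63.5),(51,-37,63.5),(-53.5,50,62),(-53.5,-50,62)],[S(p) for p in[(184,121),(328,141),(119,334),(322,361)]],[.45,.1,-.15])
fit([(45,36,36),(45,-36,36),(-45,-36,36),(-45,36,36),(0,23,68),(0,-23,68)],[B(p) for p in[(489,143),(621,50),(748,213),(611,312),(592,212),(681,147)]],[.4,-.1,.5])
for n,uv,z in[('whiteL back',(107,37),.05),('whiteL front',(32,400),.05),('whiteR back',(412,78),.05),('whiteR front',(358,440),.05)]: print(n,onz('top',*S(uv),z).round(3))
E
```

```text
[0.5285 0.0793] -7.54 [-2.   0.6  0.8  1.4  0.3 -1.8  0.9 -0.2]
[ 0.4643 -0.1905] 36.54 [ 0.4  0.1  1.  -1.7  0.4  1.1  1.8  1.  -1.5 -0.3 -1.9 -0.1]
whiteL back [0.628 0.149 0.05 ]
whiteL front [0.448 0.18  0.05 ]
whiteR back [ 0.609 -0.004  0.05 ]
whiteR front [0.431 0.02  0.05 ]
```

```bash
python3 - <<'E'
from h import *
a=cv2.imread('pics/t0_raw.png',0)
L=cv2.createLineSegmentDetector().detect(a)[0][:,0]
for name,(x0,y0,x1,y1),z,ml in(('sh',(185,175,285,305),.062,22),('bl',(322,226,386,290),.036,14)):
    for l in L:
        if np.hypot(l[2]-l[0],l[3]-l[1])<ml or not(x0<l[0]<x1 and x0<l[2]<x1 and y0<l[1]<y1 and y0<l[3]<y1):continue
        p,q=onz('top',l[0],l[1],z),onz('top',l[2],l[3],z)
        print(name,l.round(1),p[:2].round(3),q[:2].round(3),round((np.degrees(np.arctan2(*(q-p)[1::-1]))+45)%90-45,1))
E
```

```text
sh [200.4 265.6 259.4 274.4] [0.442 0.167] [0.424 0.03 ] -7.6
sh [260.6 294.9 195.9 285.1] [0.378 0.027] [0.397 0.176] -7.6
sh [196.9 285.8 198.1 261.9] [0.396 0.174] [0.45  0.173] -0.8
sh [203.8 242.4 210.9 202.9] [0.496 0.161] [0.589 0.148] -8.3
sh [270.5 214.4 264.6 251.7] [0.563 0.007] [0.476 0.019] -7.9
sh [214.3 187.3 245.7 188.5] [0.626 0.141] [0.624 0.067] -1.5
sh [229.4 204.4 255.6 208.1] [0.586 0.104] [0.578 0.042] -7.1
sh [277.6 198.  263.  293.1] [ 0.602 -0.009] [0.382 0.021] -7.8
sh [228.1 205.4 221.  246.9] [0.583 0.107] [0.486 0.121] -8.1
sh [250.8 269.6 215.5 264. ] [0.435 0.05 ] [0.446 0.132] -8.0
sh [256.  253.2 263.2 208.1] [0.472 0.039] [0.578 0.024] -7.9
sh [251.  250.7 257.1 213. ] [0.478 0.051] [0.566 0.039] -8.0
sh [218.9 244.3 224.7 209.4] [0.492 0.126] [0.574 0.115] -7.8
sh [221.8 204.1 214.7 245.7] [0.586 0.122] [0.488 0.136] -7.9
bl [366.5 253.9 348.5 267.4] [ 0.475 -0.222] [ 0.442 -0.179] 37.0
bl [341.4 263.  362.5 247.7] [ 0.453 -0.162] [ 0.489 -0.213] 36.2
bl [349.6 281.7 327.7 252.5] [ 0.409 -0.181] [ 0.477 -0.13 ] 37.3
bl [330.7 251.8 352.  280.2] [ 0.478 -0.137] [ 0.413 -0.187] 37.3
bl [332.7 247.5 351.9 233.1] [ 0.489 -0.142] [ 0.524 -0.188] 37.3
bl [353.1 235.6 332.1 250.9] [ 0.518 -0.191] [ 0.481 -0.14 ] 36.6
```

```bash
cat >> h.py <<'E'
YS=-7.8; U=np.array([np.cos(np.radians(YS)),np.sin(np.radians(YS))]); N=np.array([-U[1],U[0]])
def sh(u,l): return u*U+l*N   # shaker axes (absolute offsets)
def goto(pos,phi=None):
    s=get_state();q=s['orientation'];Rm=R.from_quat([q[1],q[2],q[3],q[0]]).as_matrix()
    now=np.degrees(np.arctan2(Rm[1,0],Rm[0,0]))
    d=Rm.T@(np.asarray(pos)-s['tcp_pos'])*100
    print('delta cm',d.round(2),'twist',None if phi is None else round(-((phi-now+180)%360-180),2),'| phi',now.round(2),'z dir',Rm[:,2].round(4))
def where():
    s=get_state();p=s['tcp_pos'];print('t',round(s['clock'],2),'tcp',p.round(4),'u,l,z',(p[:2]@U).round(4),(p[:2]@N).round(4),p[2].round(4),'F u,l,z',(s['wrist_force'][:2]@U).round(2),(s['wrist_force'][:2]@N).round(2),s['wrist_force'][2].round(2),'gap',s['finger_gap'].round(4),'T',s['ft_torque'].round(2))
E
python3 - <<'E'
from h import *
where();goto([*sh(.514,.151),.15],172.2)
E
```

```text
Traceback (most recent call last):
  File "h.py", line 24, in where
    s=get_state();p=s['tcp_pos'];print('t',round(s['clock'],2),'tcp',p.round(4),'u,l,z',(p[:2]@U).round(4),(p[:2]@N).round(4),p[2].round(4),'F u,l,z',(s['wrist_force'][:2]@U).round(2),(s['wrist_force'][:2]@N).round(2),s['wrist_force'][2].round(2),'gap',s['finger_gap'].round(4),'T',s['ft_torque'].round(2))
                                                                                                                                                                                                                                                             ^^^^^^^^^^^^^^^^^^^^^
AttributeError: 'float' object has no attribute 'round'
```

```bash
sed -i "s/s\['finger_gap'\].round(4)/round(s['finger_gap'],4)/" h.py
python3 - <<'E'
from h import *
where();goto([*sh(.514,.151),.15],172.2)
E
```

```text
t 0.7 tcp [0.1906 0.5425 0.2314] u,l,z 0.1152 0.5634 0.2314 F u,l,z -0.08 0.04 0.56 gap 0.0853 T [ 0.03 -0.04  0.03]
delta cm [-47.33 -32.42   8.13] twist -11.55 | phi 160.65 z dir [ 1.e-04  1.e-04 -1.e+00]
```

Request:
play_rows(
  moves=[
    {"delta_pos": [-12, -8, 0], "twist": -3, "claw": 2.0},
    {"delta_pos": [-24, -16, 0], "twist": -6, "claw": 2.0},
    {"delta_pos": [-36, -24, 0], "twist": -9, "claw": 2.0},
    {"delta_pos": [-47.3, -32.4, 0], "twist": -11.55, "claw": 2.0},
    {"delta_pos": [-47.3, -32.4, 2], "twist": -11.55, "claw": 2.0},
    {"delta_pos": [-47.3, -32.4, 4], "twist": -11.55, "claw": 2.0},
    {"delta_pos": [-47.3, -32.4, 5], "twist": -11.55, "claw": 2.0},
    {"delta_pos": [-47.3, -32.4, 6], "twist": -11.55, "claw": 2.0},
    {"delta_pos": [-47.3, -32.4, 8], "twist": -11.55, "claw": 2.0},
    {"delta_pos": [-47.3, -32.4, 8.1], "twist": -11.55, "claw": 2.0},
    {"delta_pos": [-47.3, -32.4, 8.1], "twist": -11.55, "claw": 2.0},
    {"delta_pos": [-47.3, -32.4, 8.1], "twist": -11.55, "claw": 2.0},
  ],
  force=20,
)

```text
clock: 2.2
tcp_pos: [0.529, 0.0811, 0.1509]
orientation: [-0.0, 0.068, 0.998, 0.0]
wrist_force: [-0.2, -0.0, 1.0]
finger_gap: 0.0199
```

```bash
python3 - <<'E'
from h import *
where();goto([*sh(.500,.151),.056],172.2)
a=snap('top','t1')
cv2.imwrite('pics/d.png',cv2.resize(a[150:310,170:340],(680,600),interpolation=cv2.INTER_CUBIC))
E
```

```text
t 2.2 tcp [0.529  0.0811 0.1509] u,l,z 0.5131 0.1521 0.1509 F u,l,z -0.2 -0.06 1.0 gap 0.0199 T [ 0.07  0.07 -0.06]
delta cm [ 1.31 -0.11  9.49] twist 0.05 | phi 172.25 z dir [ 0.e+00  6.e-04 -1.e+00]
```

Request:
play_rows(
  moves=[
    {"delta_pos": [0, -0.1, 3], "twist": 0, "claw": 2.0},
    {"delta_pos": [0, -0.1, 6], "twist": 0, "claw": 2.0},
    {"delta_pos": [0, -0.1, 8.5], "twist": 0, "claw": 2.0},
    {"delta_pos": [0, -0.1, 9.4], "twist": 0, "claw": 2.0},
    {"delta_pos": [0, -0.1, 9.6], "twist": 0, "claw": 2.0},
    {"delta_pos": [0, -0.1, 9.6], "twist": 0, "claw": 2.0},
  ],
)

```text
clock: 3.0
tcp_pos: [0.5301, 0.0795, 0.0554]
orientation: [0.001, 0.068, 0.998, 0.0]
wrist_force: [-1.1, -0.7, -0.0]
finger_gap: 0.0198
```

Request:
play_rows(
  moves=[
    {"delta_pos": [0, 0, 0.2], "twist": 0, "claw": 3.0},
    {"delta_pos": [0, 0, 0.3], "twist": 0, "claw": 3.8},
    {"delta_pos": [0, 0, 0.4], "twist": 0, "claw": 4.2},
    {"delta_pos": [0, 0, 0.4], "twist": 0, "claw": 4.3},
    {"delta_pos": [0, 0, 0.4], "twist": 0, "claw": 4.3},
  ],
)

```text
clock: 3.62
tcp_pos: [0.5293, 0.0791, 0.0503]
orientation: [-0.0, 0.068, 0.998, 0.0]
wrist_force: [0.3, -0.4, -0.1]
finger_gap: 0.0429
```

```bash
python3 - <<'E'
from h import *
where()
E
```

```text
t 3.62 tcp [0.5293 0.0791 0.0503] u,l,z 0.5137 0.1502 0.0503 F u,l,z 0.36 -0.32 -0.06 gap 0.0429 T [-0.01  0.01 -0.  ]
```

Request:
play_rows(
  moves=[
    {"delta_pos": [0, 0, 0], "twist": 0, "claw": 4.5},
    {"delta_pos": [0, 0, 0], "twist": 0, "claw": 4.6},
    {"delta_pos": [0, 0, 0], "twist": 0, "claw": 4.7},
    {"delta_pos": [0, 0, 0], "twist": 0, "claw": 4.8},
    {"delta_pos": [0, 0, 0], "twist": 0, "claw": 4.8},
  ],
)

```text
clock: 4.25
tcp_pos: [0.5294, 0.0795, 0.0503]
orientation: [0.0, 0.068, 0.998, 0.0]
wrist_force: [0.3, 4.4, -1.4]
finger_gap: 0.0482
```

```bash
python3 - <<'E'
from h import *
where()
E
```

```text
t 4.25 tcp [0.5294 0.0795 0.0503] u,l,z 0.5137 0.1506 0.0503 F u,l,z -0.31 4.35 -1.4 gap 0.0482 T [ 0.8  -0.11  0.04]
```

Request:
play_rows(
  moves=[
    {"delta_pos": [0, 0, 0], "twist": 0, "claw": 4.9},
    {"delta_pos": [0, 0, 0], "twist": 0, "claw": 5.0},
    {"delta_pos": [0, 0, 0], "twist": 0, "claw": 5.1},
    {"delta_pos": [0, 0, 0], "twist": 0, "claw": 5.1},
  ],
)

```text
clock: 4.75
tcp_pos: [0.5293, 0.0791, 0.0502]
orientation: [-0.0, 0.068, 0.998, 0.0]
wrist_force: [0.2, 4.8, -2.0]
finger_gap: 0.051
```

```bash
python3 - <<'E'
from h import *
where()
E
```

```text
t 4.75 tcp [0.5293 0.0791 0.0502] u,l,z 0.5137 0.1502 0.0502 F u,l,z -0.48 4.77 -1.95 gap 0.051 T [ 0.83 -0.17 -0.06]
```

Request:
play_rows(
  moves=[
    {"delta_pos": [0, 0, 0], "twist": 0, "claw": 5.2},
    {"delta_pos": [0, 0, 0], "twist": 0, "claw": 5.3},
    {"delta_pos": [0, 0, 0], "twist": 0, "claw": 5.4},
    {"delta_pos": [0, 0, 0], "twist": 0, "claw": 5.4},
  ],
)

```text
clock: 5.25
tcp_pos: [0.5293, 0.0791, 0.05]
orientation: [-0.0, 0.068, 0.998, 0.0]
wrist_force: [2.0, 3.6, -6.8]
finger_gap: 0.0521
```

```bash
python3 - <<'E'
from h import *
where()
E
```

```text
t 5.25 tcp [0.5293 0.0791 0.05  ] u,l,z 0.5137 0.1502 0.05 F u,l,z 1.5 3.81 -6.81 gap 0.0521 T [ 0.75 -0.46 -0.03]
```

Request:
play_rows(
  moves=[
    {"delta_pos": [0, 0, 0], "twist": 0, "claw": 4.0},
    {"delta_pos": [0, 0, 0], "twist": 0, "claw": 4.0},
    {"delta_pos": [0, 0, -4], "twist": 0, "claw": 4.0},
    {"delta_pos": [0, 0, -10], "twist": 0, "claw": 8.0},
    {"delta_pos": [0, 0, -10], "twist": 0, "claw": 8.0},
    {"delta_pos": [0, 0, -10], "twist": 0, "claw": 8.0},
  ],
)

```text
clock: 6.0
tcp_pos: [0.5294, 0.0788, 0.1506]
orientation: [0.0, 0.068, 0.998, -0.0]
wrist_force: [0.5, 0.3, -0.2]
finger_gap: 0.0799
```

```bash
python3 - <<'E'
from h import *
where();goto([.4643,-.1905,.10],216.9)
E
```

```text
t 6.0 tcp [0.5294 0.0788 0.1506] u,l,z 0.5138 0.1499 0.1506 F u,l,z 0.5 0.37 -0.24 gap 0.0799 T [0.01 0.04 0.  ]
delta cm [  2.79 -27.56   5.07] twist -44.72 | phi 172.18 z dir [ 1.e-03 -5.e-04 -1.e+00]
```

Request:
play_rows(
  moves=[
    {"delta_pos": [0.8, -6, 0], "twist": -10, "claw": 8.2},
    {"delta_pos": [1.4, -12, 0], "twist": -20, "claw": 8.2},
    {"delta_pos": [2, -18, 0], "twist": -30, "claw": 8.2},
    {"delta_pos": [2.8, -24, 0], "twist": -40, "claw": 8.2},
    {"delta_pos": [2.8, -27.6, 1], "twist": -44.7, "claw": 8.2},
    {"delta_pos": [2.8, -27.6, 4], "twist": -44.7, "claw": 8.2},
    {"delta_pos": [2.8, -27.6, 5], "twist": -44.7, "claw": 8.2},
    {"delta_pos": [2.8, -27.6, 5], "twist": -44.7, "claw": 8.2},
    {"delta_pos": [2.8, -27.6, 5], "twist": -44.7, "claw": 8.2},
  ],
)

```text
clock: 7.12
tcp_pos: [0.4646, -0.19, 0.1008]
orientation: [0.0, -0.317, 0.948, -0.0]
wrist_force: [0.4, -0.7, 0.2]
finger_gap: 0.0819
```

```bash
python3 - <<'E'
from h import *
where();goto([.4643,-.1905,.038],216.9)
a=snap('top','t1');b=snap('side','s1')
p=proj('side',[.4643,-.1905,.06]).astype(int);q=proj('top',[.4643,-.1905,.06]).astype(int)
f=lambda im,p:cv2.resize(im[p[1]-50:p[1]+50,p[0]-50:p[0]+50],(400,400),interpolation=cv2.INTER_CUBIC)
cv2.imwrite('pics/e.png',np.hstack([f(a,q),f(b,p)]))
E
```

```text
t 7.12 tcp [ 0.4646 -0.19    0.1008] u,l,z 0.4861 -0.1252 0.1008 F u,l,z 0.51 -0.63 0.2 gap 0.0819 T [0.03 0.02 0.04]
delta cm [ 0.05 -0.02  6.28] twist 0.07 | phi -143.03 z dir [ 4.e-04 -2.e-04 -1.e+00]
```

View pics/e.png

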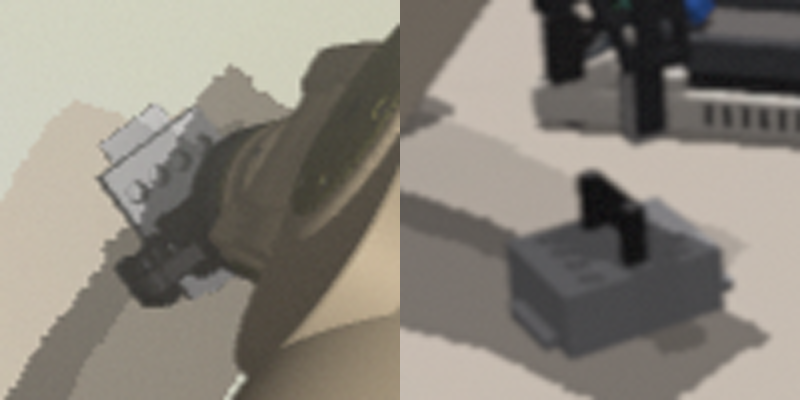

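The side view shows the jaws standing above the bar ends, at (560,50) and (645,100), with the bar between them. I'll descend and grip the bar end to end, so the block is centred sideways and can pitch between the pads.

Request:
play_rows(
  moves=[
    {"delta_pos": [0, 0, 3], "twist": 0, "claw": 8.2},
    {"delta_pos": [0, 0, 5.5], "twist": 0, "claw": 8.2},
    {"delta_pos": [0, 0, 6.2], "twist": 0, "claw": 8.2},
    {"delta_pos": [0, 0, 6.2], "twist": 0, "claw": 7.0},
    {"delta_pos": [0, 0, 6.2], "twist": 0, "claw": 6.2},
    {"delta_pos": [0, 0, 6.2], "twist": 0, "claw": 5.0},
    {"delta_pos": [0, 0, 6.2], "twist": 0, "claw": 5.0},
    {"delta_pos": [0, 0, 6.2], "twist": 0, "claw": 5.0},
  ],
  force=25,
)

```text
clock: 8.22
tcp_pos: [0.465, -0.1909, 0.0395]
orientation: [0.001, -0.316, 0.949, -0.001]
wrist_force: [-0.6, 2.3, 5.4]
finger_gap: 0.0578
```

```bash
python3 - <<'E'
from h import *
where()
E
```

```text
t 8.22 tcp [ 0.465  -0.1909  0.0395] u,l,z 0.4866 -0.126 0.0395 F u,l,z -0.91 2.15 5.45 gap 0.0578 T [0.22 0.14 0.03]
```

Request:
play_rows(
  moves=[
    {"delta_pos": [0, 0, -1], "twist": 0, "claw": 5.0},
    {"delta_pos": [0, 0, -4], "twist": 0, "claw": 5.0},
    {"delta_pos": [0, 0, -8], "twist": 0, "claw": 5.0},
    {"delta_pos": [0, 0, -11], "twist": 0, "claw": 5.0},
    {"delta_pos": [0, 0, -11], "twist": 0, "claw": 5.0},
    {"delta_pos": [0, 0, -11], "twist": 0, "claw": 5.0},
  ],
)

```text
clock: 8.98
tcp_pos: [0.4633, -0.1901, 0.147]
orientation: [-0.001, -0.316, 0.949, 0.001]
wrist_force: [-1.0, 0.6, -4.4]
finger_gap: 0.0576
```

```bash
python3 - <<'E'
from h import *
where();goto([*sh(.514-.009,.1502),.150],172.2)
E
```

```text
t 8.97 tcp [ 0.4633 -0.1901  0.147 ] u,l,z 0.4848 -0.1255 0.147 F u,l,z -1.11 0.48 -4.4 gap 0.0576 T [0.06 0.   0.02]
delta cm [-20.82  18.18  -0.28] twist 44.69 | phi -143.11 z dir [-0.0017  0.0011 -1.    ]
```

Request:
play_rows(
  moves=[
    {"delta_pos": [-4, 3.5, -0.3], "twist": 9, "claw": 5.0},
    {"delta_pos": [-8, 7, -0.3], "twist": 18, "claw": 5.0},
    {"delta_pos": [-12, 10.5, -0.3], "twist": 27, "claw": 5.0},
    {"delta_pos": [-16, 14, -0.3], "twist": 36, "claw": 5.0},
    {"delta_pos": [-19, 16.6, -0.3], "twist": 42, "claw": 5.0},
    {"delta_pos": [-20.8, 18.2, -0.3], "twist": 44.7, "claw": 5.0},
    {"delta_pos": [-20.8, 18.2, -0.3], "twist": 44.7, "claw": 5.0},
    {"delta_pos": [-20.8, 18.2, -0.3], "twist": 44.7, "claw": 5.0},
  ],
)

```text
clock: 9.98
tcp_pos: [0.5201, 0.0795, 0.1497]
orientation: [-0.002, 0.068, 0.998, -0.0]
wrist_force: [-0.1, -1.2, -4.9]
finger_gap: 0.0576
```

```bash
python3 - <<'E'
from h import *
where();goto([*sh(.514-.009,.1502),.120],172.2)
a=snap('top','t2');b=snap('side','s2')
p=proj('side',[.52,.08,.10]).astype(int);q=proj('top',[.52,.08,.1]).astype(int)
f=lambda im,p:cv2.resize(im[p[1]-60:p[1]+60,p[0]-60:p[0]+60],(400,400),interpolation=cv2.INTER_CUBIC)
cv2.imwrite('pics/f.png',np.hstack([f(a,q),f(b,p)]))
E
```

```text
t 9.97 tcp [0.5201 0.0795 0.1497] u,l,z 0.5045 0.1494 0.1497 F u,l,z 0.04 -1.21 -4.91 gap 0.0576 T [ 0.02 -0.01 -0.08]
delta cm [-0.06  0.08  2.97] twist 0.02 | phi 172.22 z dir [-3.e-03 -4.e-04 -1.e+00]
```

View pics/f.png

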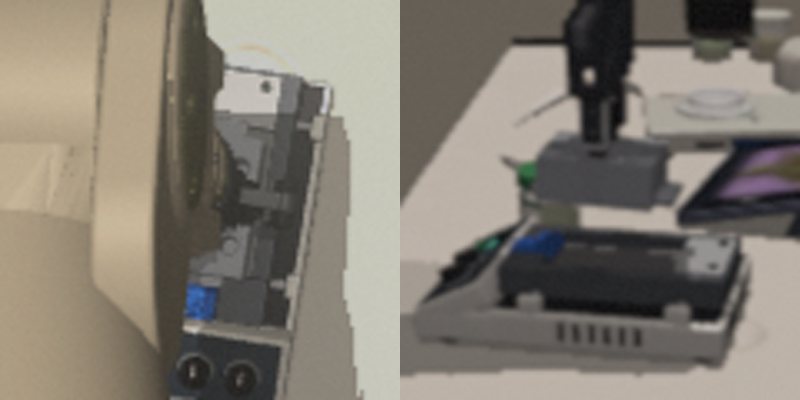

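Request:
play_rows(
  moves=[
    {"delta_pos": [-0.05, 0.08, 1.5], "twist": 0, "claw": 5.0},
    {"delta_pos": [-0.05, 0.08, 3], "twist": 0, "claw": 5.0},
    {"delta_pos": [-0.05, 0.08, 3.6], "twist": 0, "claw": 5.0},
    {"delta_pos": [-0.05, 0.08, 3.6], "twist": 0, "claw": 5.0},
  ],
  force=20,
)

```text
clock: 10.58
tcp_pos: [0.5211, 0.0805, 0.1144]
orientation: [-0.001, 0.068, 0.998, -0.0]
wrist_force: [0.1, -0.7, -3.7]
finger_gap: 0.0574
```

```bash
python3 - <<'E'
from h import *
where()
E
```

```text
t 10.57 tcp [0.5211 0.0805 0.1144] u,l,z 0.5054 0.1505 0.1144 F u,l,z 0.16 -0.66 -3.66 gap 0.0574 T [-0.01 -0.01  0.02]
```

Request:
play_rows(
  moves=[
    {"delta_pos": [0, 0, 0.2], "twist": 0, "claw": 5.0},
    {"delta_pos": [0, 0, 0.4], "twist": 0, "claw": 5.0},
    {"delta_pos": [0, 0, 0.5], "twist": 0, "claw": 5.0},
  ],
)

```text
clock: 10.95
tcp_pos: [0.5219, 0.0807, 0.1105]
orientation: [0.0, 0.068, 0.998, 0.0]
wrist_force: [-0.2, 0.4, -4.1]
finger_gap: 0.0574
```

```bash
python3 - <<'E'
from h import *
where()
E
```

```text
t 10.95 tcp [0.5219 0.0807 0.1105] u,l,z 0.5062 0.1508 0.1105 F u,l,z -0.26 0.34 -4.1 gap 0.0574 T [ 0.04  0.04 -0.  ]
```

Request:
play_rows(
  moves=[
    {"delta_pos": [0, 0, 0.2], "twist": 0, "claw": 5.0},
    {"delta_pos": [0, 0, 0.3], "twist": 0, "claw": 5.0},
    {"delta_pos": [0, 0, 0.4], "twist": 0, "claw": 5.0},
  ],
)

```text
clock: 11.32
tcp_pos: [0.5229, 0.0805, 0.1072]
orientation: [0.001, 0.068, 0.998, 0.0]
wrist_force: [1.1, -0.4, 2.0]
finger_gap: 0.0574
```

```bash
python3 - <<'E'
from h import *
where()
E
```

```text
t 11.32 tcp [0.5229 0.0805 0.1072] u,l,z 0.5072 0.1508 0.1072 F u,l,z 1.09 -0.21 1.96 gap 0.0574 T [-0.09  0.    0.07]
```

Request:
play_rows(
  moves=[
    {"delta_pos": [0.2, 0, 0.1], "twist": 0, "claw": 5.0},
    {"delta_pos": [0.3, 0, 0.2], "twist": 0, "claw": 5.0},
    {"delta_pos": [0.3, 0, 0.35], "twist": 0, "claw": 5.0},
    {"delta_pos": [0.3, 0, 0.5], "twist": 0, "claw": 5.0},
  ],
)

```text
clock: 11.82
tcp_pos: [0.5222, 0.0807, 0.1035]
orientation: [0.004, 0.068, 0.998, -0.0]
wrist_force: [5.8, -1.3, 6.5]
finger_gap: 0.0575
```

```bash
python3 - <<'E'
from h import *
where()
a=snap('top','t3');b=snap('side','s3')
p=proj('side',[.52,.08,.08]).astype(int);q=proj('top',[.52,.08,.1]).astype(int)
f=lambda im,p:cv2.resize(im[p[1]-40:p[1]+40,p[0]-40:p[0]+40],(400,400),interpolation=cv2.INTER_CUBIC)
cv2.imwrite('pics/g.png',np.hstack([f(a,q),f(b,p)]))
E
```

```text
t 11.82 tcp [0.5222 0.0807 0.1035] u,l,z 0.5064 0.1508 0.1035 F u,l,z 5.91 -0.49 6.54 gap 0.0575 T [-0.22 -0.7   0.05]
```

View pics/g.png

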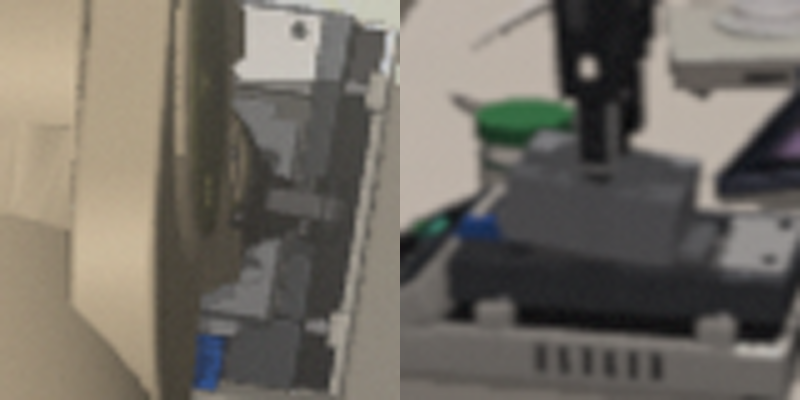

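The side view shows the block tilting as planned, tongue end down near (700,240), with the flange on the blue catch at (478,228). I'll carry on down while easing it toward the back.

Request:
play_rows(
  moves=[
    {"delta_pos": [-0.3, 0, 0.1], "twist": 0, "claw": 5.0},
    {"delta_pos": [-0.4, 0, 0.25], "twist": 0, "claw": 5.0},
    {"delta_pos": [-0.5, 0, 0.4], "twist": 0, "claw": 5.0},
  ],
)

```text
clock: 12.3
tcp_pos: [0.5267, 0.0801, 0.0996]
orientation: [0.003, 0.068, 0.998, 0.0]
wrist_force: [-0.4, -2.3, 17.9]
finger_gap: 0.0579
```

```bash
python3 - <<'E'
from h import *
where()
E
```

```text
t 12.3 tcp [0.5267 0.0801 0.0996] u,l,z 0.511 0.1508 0.0996 F u,l,z -0.1 -2.28 17.87 gap 0.0579 T [-0.15  0.44  0.05]
```

Request:
play_rows(
  moves=[
    {"delta_pos": [0, 0, -0.15], "twist": 0, "claw": 5.0},
    {"delta_pos": [-0.2, 0, -0.15], "twist": 0, "claw": 5.0},
    {"delta_pos": [-0.4, 0, -0.15], "twist": 0, "claw": 5.0},
  ],
)

```text
clock: 12.68
tcp_pos: [0.5284, 0.0798, 0.0997]
orientation: [0.001, 0.068, 0.998, 0.0]
wrist_force: [1.1, 0.1, 9.1]
finger_gap: 0.0577
```

```bash
python3 - <<'E'
from h import *
where()
E
```

```text
t 12.68 tcp [0.5284 0.0798 0.0997] u,l,z 0.5127 0.1508 0.0997 F u,l,z 1.08 0.23 9.06 gap 0.0577 T [-0.08  0.    0.08]
```

Request:
play_rows(
  moves=[
    {"delta_pos": [-0.1, 0, -0.1], "twist": 0, "claw": 5.0},
    {"delta_pos": [-0.3, 0, -0.1], "twist": 0, "claw": 5.0},
    {"delta_pos": [-0.5, 0, -0.1], "twist": 0, "claw": 5.0},
  ],
)

```text
clock: 13.05
tcp_pos: [0.5302, 0.0795, 0.0997]
orientation: [-0.002, 0.068, 0.998, 0.0]
wrist_force: [-7.8, 0.1, 12.7]
finger_gap: 0.0574
```

```bash
python3 - <<'E'
from h import *
where()
E
```

```text
t 13.05 tcp [0.5302 0.0795 0.0997] u,l,z 0.5145 0.1508 0.0997 F u,l,z -7.76 -0.97 12.71 gap 0.0574 T [ 0.21  1.56 -0.04]
```

Request:
play_rows(
  moves=[
    {"delta_pos": [0.2, 0, -0.1], "twist": 0, "claw": 5.0},
    {"delta_pos": [0.3, 0, -0.15], "twist": 0, "claw": 5.0},
  ],
)

```text
clock: 13.3
tcp_pos: [0.5292, 0.0796, 0.1006]
orientation: [-0.001, 0.068, 0.998, 0.0]
wrist_force: [2.4, -0.7, -0.8]
finger_gap: 0.0575
```

```bash
python3 - <<'E'
from h import *
where()
a=snap('top','t4');b=snap('side','s4')
p=proj('side',[.53,.08,.08]).astype(int);q=proj('top',[.54,.06,.1]).astype(int)
f=lambda im,p:cv2.resize(im[p[1]-36:p[1]+36,p[0]-36:p[0]+36],(400,400),interpolation=cv2.INTER_CUBIC)
cv2.imwrite('pics/i.png',np.hstack([f(a,q),f(b,p)]));print(p,q)
E
```

```text
t 13.3 tcp [0.5292 0.0796 0.1006] u,l,z 0.5135 0.1507 0.1006 F u,l,z 2.43 -0.35 -0.82 gap 0.0575 T [-0.01 -0.43 -0.02]
[259 194] [246 222]
```

View pics/i.png

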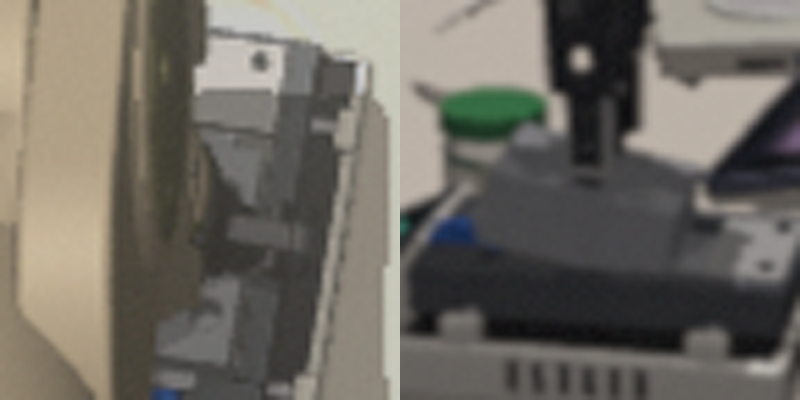

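Request:
play_rows(
  moves=[
    {"delta_pos": [-0.2, 0, -0.05], "twist": 0, "claw": 5.0},
    {"delta_pos": [-0.4, 0, -0.05], "twist": 0, "claw": 5.0},
    {"delta_pos": [-0.6, 0, -0.05], "twist": 0, "claw": 5.0},
  ],
)

```text
clock: 13.78
tcp_pos: [0.5352, 0.0787, 0.1012]
orientation: [-0.001, 0.068, 0.998, -0.0]
wrist_force: [0.2, 0.7, -5.5]
finger_gap: 0.0575
```

```bash
python3 - <<'E'
from h import *
where()
E
```

```text
t 13.78 tcp [0.5352 0.0787 0.1012] u,l,z 0.5196 0.1506 0.1012 F u,l,z 0.1 0.73 -5.52 gap 0.0575 T [-0.03 -0.06  0.02]
```

Request:
play_rows(
  moves=[
    {"delta_pos": [0, 0, 0.05], "twist": 0, "claw": 5.0},
    {"delta_pos": [-0.15, 0, 0.05], "twist": 0, "claw": 5.0},
    {"delta_pos": [-0.3, 0, 0.05], "twist": 0, "claw": 5.0},
  ],
)

```text
clock: 14.15
tcp_pos: [0.5385, 0.0783, 0.1012]
orientation: [-0.0, 0.068, 0.998, 0.0]
wrist_force: [-1.1, 0.3, -4.9]
finger_gap: 0.0573
```

```bash
python3 - <<'E'
from h import *
where()
E
```

```text
t 14.15 tcp [0.5385 0.0783 0.1012] u,l,z 0.5229 0.1507 0.1012 F u,l,z -1.12 0.18 -4.88 gap 0.0573 T [ 0.01  0.14 -0.04]
```

Request:
play_rows(
  moves=[
    {"delta_pos": [-0.1, 0, 0.05], "twist": 0, "claw": 5.0},
    {"delta_pos": [-0.2, 0, 0.05], "twist": 0, "claw": 5.0},
    {"delta_pos": [-0.3, 0, 0.05], "twist": 0, "claw": 5.0},
  ],
)

```text
clock: 14.52
tcp_pos: [0.5415, 0.0779, 0.1007]
orientation: [-0.0, 0.068, 0.998, 0.0]
wrist_force: [-0.9, -0.1, -6.0]
finger_gap: 0.0575
```

```bash
python3 - <<'E'
from h import *
where()
E
```

```text
t 14.53 tcp [0.5415 0.0779 0.1007] u,l,z 0.5259 0.1507 0.1007 F u,l,z -0.88 -0.24 -6.02 gap 0.0575 T [ 0.05  0.18 -0.06]
```

Request:
play_rows(
  moves=[
    {"delta_pos": [-0.1, 0, 0.05], "twist": 0, "claw": 5.0},
    {"delta_pos": [-0.2, 0, 0.05], "twist": 0, "claw": 5.0},
    {"delta_pos": [-0.3, 0, 0.05], "twist": 0, "claw": 5.0},
  ],
)

```text
clock: 14.9
tcp_pos: [0.5429, 0.0777, 0.1001]
orientation: [-0.002, 0.068, 0.998, 0.0]
wrist_force: [-7.2, 0.9, 1.4]
finger_gap: 0.0573
```

```bash
python3 - <<'E'
from h import *
where()
a=snap('top','t5');b=snap('side','s5')
p=proj('side',[.53,.08,.08]).astype(int);q=proj('top',[.54,.06,.1]).astype(int)
f=lambda im,p:cv2.resize(im[p[1]-36:p[1]+36,p[0]-36:p[0]+36],(400,400),interpolation=cv2.INTER_CUBIC)
cv2.imwrite('pics/j.png',np.hstack([f(a,q),f(b,p)]))
E
```

```text
t 14.9 tcp [0.5429 0.0777 0.1001] u,l,z 0.5273 0.1507 0.1001 F u,l,z -7.28 -0.13 1.39 gap 0.0573 T [ 0.21  1.6  -0.1 ]
```

View pics/j.png

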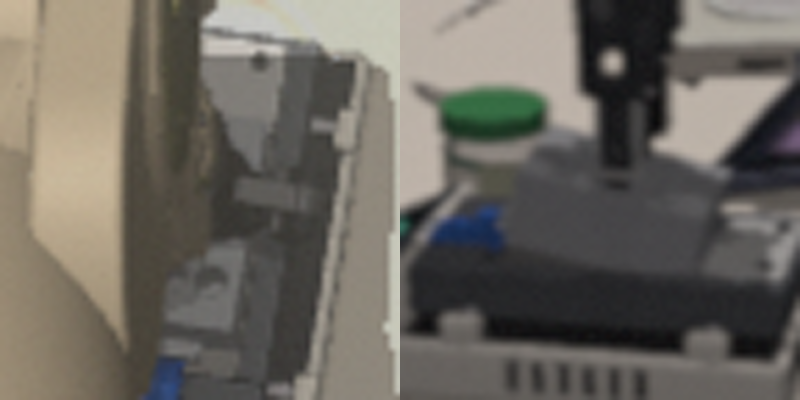

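Force toward the back wall rose to 7 N with the handle 13 mm back, which matches the tongue being fully under the lip. The side view agrees: the body spans x 505–725 px, the tongue goes in under the lip and the flange is clear inside the blue catch. I'll release now.

Request:
play_rows(
  moves=[
    {"delta_pos": [0.1, 0, 0], "twist": 0, "claw": 5.0},
    {"delta_pos": [0.1, 0, 0], "twist": 0, "claw": 6.4},
    {"delta_pos": [0.1, 0, 0], "twist": 0, "claw": 7.2},
    {"delta_pos": [0.1, 0, 0], "twist": 0, "claw": 7.2},
    {"delta_pos": [0.1, 0, -3], "twist": 0, "claw": 7.6},
    {"delta_pos": [0.1, 0, -6], "twist": 0, "claw": 7.6},
    {"delta_pos": [0.1, 0, -6], "twist": 0, "claw": 0.5},
    {"delta_pos": [0.1, 0, -6], "twist": 0, "claw": 0.2},
    {"delta_pos": [0.1, 0, -6], "twist": 0, "claw": 0},
    {"delta_pos": [0.1, 0, -6], "twist": 0, "claw": 0},
  ],
)

```text
clock: 16.25
tcp_pos: [0.543, 0.0776, 0.1593]
orientation: [-0.001, 0.068, 0.998, -0.0]
wrist_force: [0.2, 0.4, -0.5]
finger_gap: 0.0025
```

```bash
python3 - <<'E'
from h import *
where();goto([*sh(.514-.040,.1505),.115],172.2)
a=snap('top','t6');b=snap('side','s6')
p=proj('side',[.53,.08,.08]).astype(int);q=proj('top',[.52,.06,.1]).astype(int)
f=lambda im,p:cv2.resize(im[p[1]-36:p[1]+36,p[0]-36:p[0]+36],(400,400),interpolation=cv2.INTER_CUBIC)
cv2.imwrite('pics/k.png',np.hstack([f(a,q),f(b,p)]))
E
```

```text
t 16.25 tcp [0.543  0.0776 0.1593] u,l,z 0.5275 0.1506 0.1593 F u,l,z 0.09 0.46 -0.53 gap 0.0025 T [-0.02 -0.02 -0.02]
delta cm [ 5.34 -0.01  4.44] twist -0.0 | phi 172.2 z dir [-1.7e-03  1.0e-04 -1.0e+00]
```

View pics/k.png

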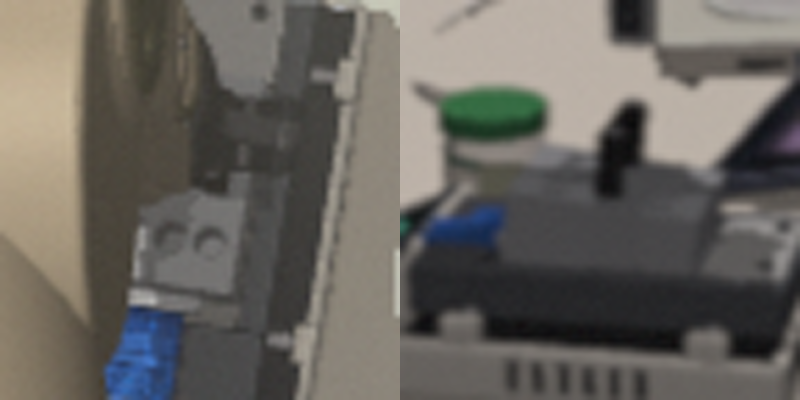

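The block now lies nearly level, with the tongue under the lip and the flange resting on the catch ramp at about (150,305). Next I'll press the front edge with closed fingers.

Request:
play_rows(
  moves=[
    {"delta_pos": [3, 0, 0], "twist": 0, "claw": 0},
    {"delta_pos": [5.3, 0, 1], "twist": 0, "claw": 0},
    {"delta_pos": [5.3, 0, 4], "twist": 0, "claw": 0},
    {"delta_pos": [5.3, 0, 5.8], "twist": 0, "claw": 0},
    {"delta_pos": [5.3, 0, 6.2], "twist": 0, "claw": 0},
    {"delta_pos": [5.3, 0, 6.4], "twist": 0, "claw": 0},
  ],
)

```text
clock: 17.1
tcp_pos: [0.4914, 0.0848, 0.0965]
orientation: [0.0, 0.068, 0.998, 0.0]
wrist_force: [-0.3, -0.6, 0.1]
finger_gap: 0.0001
```

```bash
python3 - <<'E'
from h import *
where()
E
```

```text
t 17.1 tcp [0.4914 0.0848 0.0965] u,l,z 0.4753 0.1507 0.0965 F u,l,z -0.2 -0.6 0.1 gap 0.0001 T [-0.02 -0.1   0.01]
```

Request:
play_rows(
  moves=[
    {"delta_pos": [0, 0, 0.2], "twist": 0, "claw": 0},
    {"delta_pos": [0, 0, 0.4], "twist": 0, "claw": 0},
    {"delta_pos": [0, 0, 0.6], "twist": 0, "claw": 0},
  ],
)

```text
clock: 17.48
tcp_pos: [0.4914, 0.0848, 0.0905]
orientation: [0.0, 0.068, 0.998, 0.0]
wrist_force: [-0.4, 0.3, 0.5]
finger_gap: -0.0002
```

```bash
python3 - <<'E'
from h import *
where()
E
```

```text
t 17.48 tcp [0.4914 0.0848 0.0905] u,l,z 0.4754 0.1507 0.0905 F u,l,z -0.43 0.2 0.51 gap -0.0002 T [ 0.09 -0.07 -0.  ]
```

Request:
play_rows(
  moves=[
    {"delta_pos": [0, 0, 0.15], "twist": 0, "claw": 0},
    {"delta_pos": [0, 0, 0.3], "twist": 0, "claw": 0},
    {"delta_pos": [0, 0, 0.4], "twist": 0, "claw": 0},
  ],
)

```text
clock: 17.85
tcp_pos: [0.4911, 0.0848, 0.0862]
orientation: [-0.0, 0.068, 0.998, 0.0]
wrist_force: [-0.5, -0.8, 0.0]
finger_gap: 0.0001
```

```bash
python3 - <<'E'
from h import *
where()
E
```

```text
t 17.85 tcp [0.4911 0.0848 0.0862] u,l,z 0.475 0.1507 0.0862 F u,l,z -0.43 -0.85 0.03 gap 0.0001 T [-0.02 -0.01  0.01]
```

Request:
play_rows(
  moves=[
    {"delta_pos": [0, 0, 0.1], "twist": 0, "claw": 0},
    {"delta_pos": [0, 0, 0.2], "twist": 0, "claw": 0},
  ],
)

```text
clock: 18.1
tcp_pos: [0.4912, 0.0848, 0.0859]
orientation: [0.0, 0.068, 0.998, 0.0]
wrist_force: [-6.3, -0.5, 20.0]
finger_gap: 0.0
```

```bash
python3 - <<'E'
from h import *
where()
a=snap('top','t7');b=snap('side','s7')
p=proj('side',[.51,.08,.08]).astype(int);q=proj('top',[.49,.06,.1]).astype(int)
f=lambda im,p:cv2.resize(im[p[1]-36:p[1]+36,p[0]-36:p[0]+36],(400,400),interpolation=cv2.INTER_CUBIC)
cv2.imwrite('pics/m.png',np.hstack([f(a,q),f(b,p)]))
E
```

```text
t 18.1 tcp [0.4912 0.0848 0.0859] u,l,z 0.4751 0.1507 0.0859 F u,l,z -6.15 -1.3 19.99 gap 0.0 T [-0.06  1.33  0.01]
```

Request:
play_rows(
  moves=[
    {"delta_pos": [0, 0, -1], "twist": 0, "claw": 0},
    {"delta_pos": [0, 0, -6], "twist": 0, "claw": 0},
    {"delta_pos": [0, 0, -10], "twist": 0, "claw": 0},
    {"delta_pos": [6, -5, -12], "twist": 0, "claw": 0},
    {"delta_pos": [8, -11, -14], "twist": 0, "claw": 0},
    {"delta_pos": [8, -17, -14], "twist": 0, "claw": 0},
    {"delta_pos": [8, -23, -14], "twist": 0, "claw": 0},
    {"delta_pos": [8, -26, -14], "twist": 0, "claw": 0},
    {"delta_pos": [8, -26, -14], "twist": 0, "claw": 0},
  ],
)

```text
clock: 19.32
tcp_pos: [0.3764, -0.1646, 0.2246]
orientation: [0.0, 0.071, 0.997, -0.0]
wrist_force: [0.4, 0.9, 0.2]
finger_gap: 0.0004
```

```bash
python3 - <<'E'
from h import *
where()
a=snap('top','t8');b=snap('side','s8')
p=proj('side',[.51,.08,.08]).astype(int);q=proj('top',[.51,.08,.08]).astype(int)
f=lambda im,p:cv2.resize(im[p[1]-40:p[1]+40,p[0]-40:p[0]+40],(400,400),interpolation=cv2.INTER_CUBIC)
cv2.imwrite('pics/n.png',np.hstack([f(a,q),f(b,p)]))
E
```

```text
t 19.32 tcp [ 0.3764 -0.1646  0.2246] u,l,z 0.3952 -0.112 0.2246 F u,l,z 0.27 0.9 0.22 gap 0.0004 T [0.01 0.03 0.  ]
```

View pics/n.png

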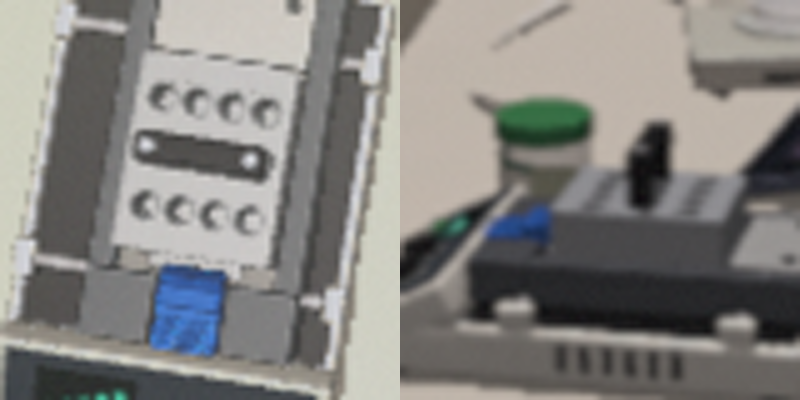

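```bash
python3 - <<'E'
from h import *
t0=cv2.imread('pics/t0_raw.png').astype(float);t8=cv2.imread('pics/t8_raw.png').astype(float)
for t in(t0,t8):
    c=t[240:275,215:255];w=np.clip(c[...,0]-np.maximum(c[...,1],c[...,2])-20,0,None)
    ys,xs=np.mgrid[240:275,215:255];w2=(w>0)*1.
    for W in(w,w2):
        p=onz('top',(W*xs).sum()/W.sum(),(W*ys).sum()/W.sum(),.068);print('catch u,l',(p[:2]@U).round(4),(p[:2]@N).round(4),W.sum().round(0))
# shaker shift: panel + white body region
g=[cv2.cvtColor(t.astype(np.uint8),cv2.COLOR_BGR2GRAY).astype(np.float32)[262:302,192:268] for t in(t0,t8)]
print('panel shift px',cv2.phaseCorrelate(g[0],g[1],cv2.createHanningWindow(g[0].shape[::-1],cv2.CV_32F)))
# bar centre
gr=cv2.cvtColor(t8.astype(np.uint8),cv2.COLOR_BGR2GRAY)
q=proj('top',[.51,.08,.08]).astype(int)
for a in[(147,146),(251,159)]: print('pin',[ (onz('top',q[0]-40+(a[0]+.5)/5-.5,q[1]-40+(a[1]+.5)/5-.5,.118)[:2]@M).round(4) for M in(U,N)])
E
```

```text
catch u,l 0.4447 0.1511 9220.0
catch u,l 0.4453 0.1508 229.0
catch u,l 0.4447 0.1489 10216.0
catch u,l 0.4456 0.1485 230.0
panel shift px ((-0.010129279435453498, 0.048959715560574324), 1.0029953964054585)
pin [np.float64(0.5143), np.float64(0.1724)]
pin [np.float64(0.5155), np.float64(0.1262)]
```

```bash
python3 - <<'E'
from h import *
print(env.hand_in()); where()
E
```

```text
the job is handed in; nothing more can be done
None
the job is handed in; nothing more can be done
```

The block is in the well with its tongue under the steel lip and the catch over its front flange. I handed the job in at about 19.3 s of the 48 s allowed; `hand_in` reports no verdict.

**How it was done**
1. I put the fingers in the well and opened them until both side walls stopped them. This centred the carriage on the tool.
2. I gripped the handle bar end to end, so the block could pitch between the pads.
3. I rested the flange on the catch to tilt the block, then slid the tongue under the lip until it met the back wall at about 7 N.
4. I let go and pressed the front edge with closed fingers.

**Last checks**
- **Height:** the press stopped hard at z = 0.0859 m with about 20 N, where the seated top should be 0.086 m. The reading 0.3 mm higher showed no force, so I did not see the snap itself. The block may have seated on release or between two readings.
- **Catch:** its centre in the top camera is within 0.3 mm, along the stroke, of where it was at the start. That fits it being sprung home.
- **Shaker:** it moved less than 0.1 px in the top view.
- **Handle:** it measures about 1 mm from the well's middle front to back. The yaw difference of about 1.5° is within pixel noise and under the 3.4° limit.
- **Robot:** it was clear of everything, with under 1 N at the wrist.
- **Bystanders:** I did not re-measure the rack, jar, dropper bottle and beaker. The arm's path stayed away from them.

No check failed. The only hitch was one stalled push to the back at about 8 N, while I was pressing down too hard. It slid freely once I eased off.

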